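# Press the paint tin lids home in order

## Task

Close up for the night the three striped paint tins in the middle of the bench whose lids stand up off their rims: lightly press each lid fully home with the fingers, first the smallest tin (hardener, which goes off fastest in the air), then the medium one, then the largest. Press gently so that no lid is dented, pick nothing up, and leave the tins and everything else on the bench standing where they are.

Things in the scene. Friction and masses are not known exactly. Their poses are not given: they have to be found in the camera images.
- small_tin: the small paint tin of the three, round, bare metal with a paper band and a grey stripe, 60 mm across and 62 mm tall to its rim, standing loose on the bench; origin at the centre of its underside, z up. The three tins may stand in any order on the bench.
- small_lid (a joint): how far the lid of the small tin has been pressed down, m: 0 = standing 10 mm proud of the rim, 0.010 = fully home on the rim; starts somewhere from 0 to 0.003. It slides down against about 4 N of friction, stays where it is left, and at home rests on a sprung rubber seal, which gives way only above about 6 N, then about 0.7 mm per N for up to 6 mm (15 N), and springs back.
- small_lid_top (a point): centre of the flat top of the small tin's lid, a round aluminium disc 58 mm across and 5 mm thick; when home this point is 67 mm above the underside of the tin
- medium_tin: the medium paint tin of the three, round, bare metal with a paper band and a grey stripe, 80 mm across and 88 mm tall to its rim, standing loose on the bench; origin at the centre of its underside, z up. The three tins may stand in any order on the bench.
- medium_lid (a joint): how far the lid of the medium tin has been pressed down, m: 0 = standing 10 mm proud of the rim, 0.010 = fully home on the rim; starts somewhere from 0 to 0.003. It slides down against about 4 N of friction, stays where it is left, and at home rests on a sprung rubber seal, which gives way only above about 6 N, then about 0.7 mm per N for up to 6 mm (15 N), and springs back.
- medium_lid_top (a point): centre of the flat top of the medium tin's lid, a round aluminium disc 78 mm across and 5 mm thick; when home this point is 93 mm above the underside of the tin
- large_tin: the large paint tin of the three, round, bare metal with a paper band and a grey stripe, 100 mm across and 115 mm tall to its rim, standing loose on the bench; origin at the centre of its underside, z up. The three tins may stand in any order on the bench.
- large_lid (a joint): how far the lid of the large tin has been pressed down, m: 0 = standing 10 mm proud of the rim, 0.010 = fully home on the rim; starts somewhere from 0 to 0.003. It slides down against about 4 N of friction, stays where it is left, and at home rests on a sprung rubber seal, which gives way only above about 6 N, then about 0.7 mm per N for up to 6 mm (15 N), and springs back.
- large_lid_top (a point): centre of the flat top of the large tin's lid, a round aluminium disc 98 mm across and 5 mm thick; when home this point is 120 mm above the underside of the tin
- screwdriver: a screwdriver lying among the tins; a loose bystander, not to be disturbed; origin in its underside
- cup: a white open mixing cup, 56 mm across and 85 mm tall, standing among the tins; a loose bystander, not to be disturbed; origin at the centre of its underside
- brush: a paint brush lying beyond the tins; a loose bystander, not to be disturbed; origin in its underside
- spool: a black wire spool, 64 mm across, 36 mm tall, between robot and tins; a loose bystander, not to be disturbed; origin at the centre of its underside
- block: a cork sanding block, 65 x 100 x 30 mm, between robot and tins; a loose bystander, not to be disturbed; origin at the centre of its underside
- thinner: a white thinner bottle, 72 mm across, 200 mm tall, beyond the tins to the left; a loose bystander, not to be disturbed; origin at the centre of its underside
- filler: a closed black jar, 68 mm across, 100 mm tall, beyond the tins to the right; a loose bystander, not to be disturbed; origin at the centre of its underside

How it is judged:
By the outcome, as a careful person would: the job done as asked, in the order asked, and still so for the second after the job is handed in, with the robot touching nothing.
It also fails if it takes over 42 s, if anything falls off the work surface, if the arm or the gripper's body presses on something with over 40 N, if the wrist force passes 120 N, or if a joint passes its speed limit or range.

## Robot

A 6-joint arm with a two-finger parallel gripper is mounted at the origin on the work surface. World frame = base frame: x ahead of the robot, y to its left, z up, the work surface at z = 0. Lengths are in m, angles in degrees, forces in N, time in s.
With the tool pointing down it reaches from about 0.35 to 0.875 m from the base axis. Payload 4.2 kg.
Tool frame: the origin (TCP) lies where the fingers leave the gripper's body, on its centre line; the fingertips stand 70 mm ahead of it and the grasp point (between the pads) lies 51 mm ahead of it; z points along the fingers, y is the direction in which the jaws open and shut (so a half turn about z gives the same grasp; the last joint's range is limited). The gripper opens to 87 mm and grips with 3 to 60 N. Pads are 19 mm wide; open, the fingers measure 117 mm over their backs; the gripper's body (75 mm by 190 mm) begins 51 mm behind the grasp point.
Start: joints at [-48.782, 22.042, 0.453, 0, -68.411, -14.817], TCP at [0.278, -0.56, 0.292] pointing down, gripper open.
Joint ranges: [-179.83, 179.83], [-69.29, 118.12], [-61.27, 80.66], [-181.25, 117.63], [-171.15, -9.14], [-177.46, 177.46]. Speed limits (degrees/s): [159.86, 159.86, 180, 180, 180, 180].

## Interface

Orientations are given as a 3x3 rotation matrix whose columns are the frame's x, y, z axes.
In Python, from station import sense, capture, camera_model, finish_job gives the robot as it stands.
- The arm moves only by the shell command python3 -m inch 'ROWS'. ROWS is JSON, a list of rows, each an object with "hand": the closure, from 0 (fully open) to 1 (shut); "slide": the shift along the world's x, y, z in cm, a list of three; "yaw": the turn about the world's z in rad. A call has 1 to 10 rows; each row is the pose to reach, as a shift and turn from the pose commanded when the call began; what a row does not reach only later rows make up. A row lasts 1/8 s, in which the tool goes at most 62.5 mm and 10.7 degrees, less where a joint would pass 70% of its speed; a pose out of reach is approached as far as the arm can. A call with a gripper value outside its range is refused whole. The fingers move at their own pace and stop on an object; the grip force is fixed at half the most. Time passes only in rows, so rows that repeat a pose let the fingers close. It gives the time, the measured TCP pose, the force and the opening at its end, in the units of the state.
- sense(): the state, without advancing time (a new reading comes with each control period).
- capture(name): name is "scene" or "top" or "wrist"; returns the picture (480x640x3 uint8, blue, green, red); there is no depth.
- camera_model(name): a dict with "mtx" (3x3 intrinsics, pixels), "xyz" and "orientation" of the camera in the world; the wrist camera has in their place "tool_from_camera" (4x4, takes a point from camera to tool coordinates, whose origin is the TCP and whose axes are the flange's). Camera axes: x right, y up, looking along -z (the intrinsics and any distortion apply to the point x, -y, -z); pixel columns grow to the right and rows downward; lengths in m; the calibration is good to about 2 mm. A picture is of the moment at which its call begins: read the wrist's pose just before it. camera_model takes no time and is no camera call.
- finish_job(): hands the job in, once; it reports no verdict.
The state is a dict: "time_s": time; "joints": joint angles; "joint_velocities": joint speeds; "effort": joint torques, N m; "tcp_pos": TCP position; "ee_rot": TCP orientation; "wrist_force": force on the tool from outside, world axes, zero at the start; "moment": the same for the moment, N m; "gripper_width": opening from 0.0 (shut) to 1.0 (fully open).
Only numpy, scipy, OpenCV 4.12 (cv2) and the standard library are available. Lean on these libraries where they do the work, as an engineer would, in place of code of your own. Each camera call takes 0.05 s, during which the arm holds its last target. There are 200 camera calls.

## Working session

There is one attempt and no reset: what is moved stays moved. The work goes in short steps, Python scripts to look and compute and a shell command to move; the robot and the scene stay as the last step left them, time stands still between calls to the robot, and variables do not carry over. Pictures are saved under pics/ and viewed, about 8 in all and at most 12, crops included, and the job is handed in when it is done.

```bash
mkdir -p pics
python3 - <<'E'
from station import *
import cv2,numpy as np
for n in("scene","top"):
    cv2.imwrite(f"pics/{n}0.png",capture(n)); m=camera_model(n); print(n,m)
s=sense();print(s)
E
```

```text
scene {'mtx': array([[550.46103154,   0.        , 318.4414567 ],
       [  0.        , 550.46103154, 231.32152147],
       [  0.        ,   0.        ,   1.        ]]), 'xyz': array([ 1.23120364, -0.2222142 ,  1.07944072]), 'orientation': array([[ 0.37784759, -0.7283226 ,  0.57164446],
       [ 0.92586579,  0.29594026, -0.23492955],
       [ 0.00193189,  0.61803361,  0.7861493 ]])}
top {'mtx': array([[551.05704432,   0.        , 321.4419362 ],
       [  0.        , 551.05704432, 244.51658356],
       [  0.        ,   0.        ,   1.        ]]), 'xyz': array([0.42788234, 0.07587678, 1.36026732]), 'orientation': array([[ 0.02057222,  0.99581284, -0.08907055],
       [-0.99977728,  0.02007063, -0.00652339],
       [-0.00470838,  0.08918491,  0.99600396]])}
{'time_s': 0.1, 'joints': array([-4.87799981e+01,  2.20870341e+01,  3.87102832e-01, -2.57757711e-02,
       -6.84108706e+01, -1.48152423e+01]), 'joint_velocities': array([ 0.0981727 , -0.09988561,  0.16206279,  0.07300854,  0.01580766,
       -0.02014337]), 'effort': array([-4.75884135e-04, -3.91689706e+01,  1.87934715e+01,  4.23186108e+00,
        1.34655353e-02, -6.29102897e-05]), 'tcp_pos': array([ 0.27777337, -0.55943048,  0.29125706]), 'ee_rot': array([[-8.95748558e-01, -4.44560008e-01, -9.59647801e-04],
       [-4.44561034e-01,  8.95746891e-01,  1.73023881e-03],
       [ 9.04065566e-05,  1.97648094e-03, -9.99998043e-01]]), 'wrist_force': array([ 0.44703856, -0.73450408, -0.49550835]), 'moment': array([0.01617952, 0.01666784, 0.00401324]), 'gripper_width': 1.000249998387997}
```

View pics/top0.png

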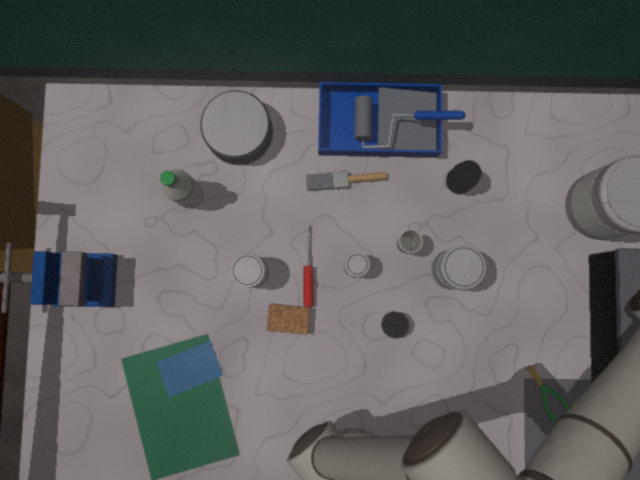

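View pics/scene0.png

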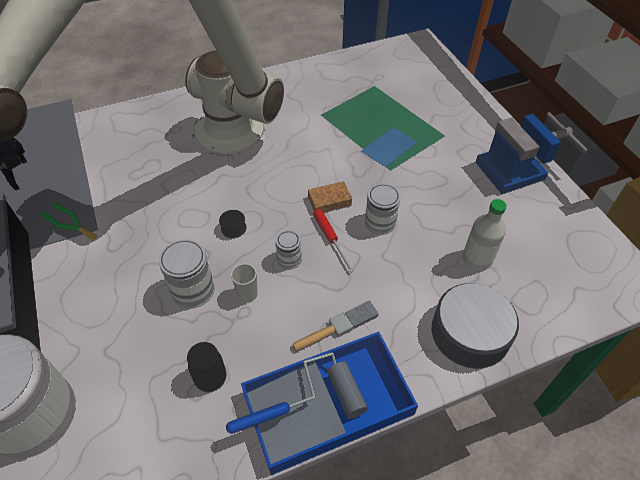

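The top view shows the lids at about (358,265) for the small tin, (249,270) for the medium and (463,268) for the large. The cup is at (410,242), the spool at (395,324) and the screwdriver at (308,270). In the scene view the same lids are at (288,240), (383,195) and (185,260).

```bash
cat > h.py <<'E'
import numpy as np,cv2
from station import camera_model
def ray(m,uv,xyz=None,R=None):
    K=m["mtx"];d=np.array([(uv[0]-K[0,2])/K[0,0],-(uv[1]-K[1,2])/K[1,1],-1.])
    R=m["orientation"] if R is None else R
    return (m["xyz"] if xyz is None else xyz),R@d
def onplane(m,uv,z,**k):
    o,d=ray(m,uv,**k);return o+d*(z-o[2])/d[2]
def tri(a,b):
    (o1,d1),(o2,d2)=a,b
    t=np.linalg.lstsq(np.c_[d1,-d2],o2-o1,rcond=None)[0]
    p,q=o1+t[0]*d1,o2+t[1]*d2
    return (p+q)/2,np.linalg.norm(p-q)
E
python3 - <<'E'
from h import *
T,S=camera_model("top"),camera_model("scene")
it,is_=cv2.imread("pics/top0.png"),cv2.imread("pics/scene0.png")
L={"small":((358,265),(288,240),.072,.029),"medium":((249,270),(383,195),.098,.039),"large":((463,268),(185,260),.125,.049)}
rows=[]
for n,(a,b,z,r) in L.items():
    print(n,onplane(T,a,z).round(4),onplane(S,b,z).round(4))
    row=[]
    for im,c in((it,a),(is_,b)):
        cr=im[c[1]-50:c[1]+50,c[0]-50:c[0]+50]
        row.append(cv2.resize(cr,(266,266),interpolation=cv2.INTER_CUBIC))
    rows.append(np.vstack(row))
cv2.imwrite("pics/crops.png",np.hstack(rows))
E
```

```text
small [ 0.4967 -0.0022  0.072 ] [0.4958 0.0044 0.072 ]
medium [0.4788 0.2489 0.098 ] [0.4734 0.256  0.098 ]
large [ 0.492  -0.2341  0.125 ] [ 0.5023 -0.228   0.125 ]
```

View pics/crops.png

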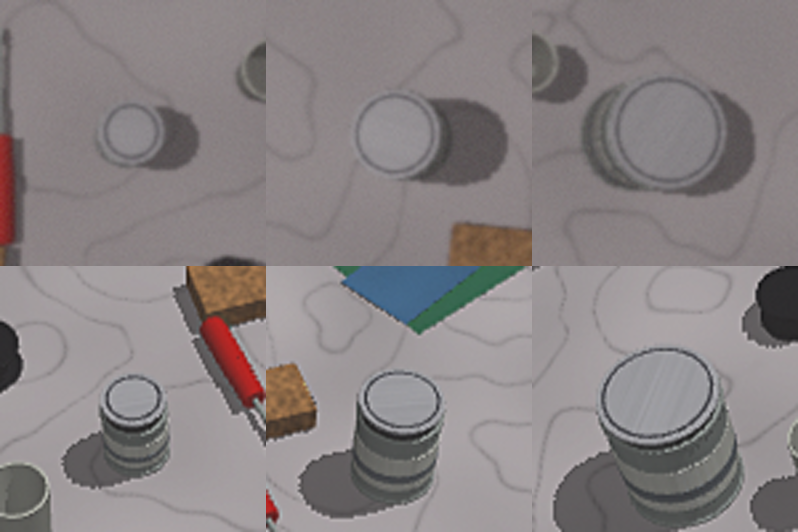

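Lid centres, with about 5 mm of scatter between views: small (.496, .000), medium (.476, .253), large (.497, -.232). I'll close the fingers, go above the small tin and check with the wrist camera.

```bash
python3 -m inch '[{"hand":1,"slide":[5,10,0],"yaw":0},{"hand":1,"slide":[10,20,0],"yaw":0},{"hand":1,"slide":[15,32,0],"yaw":0},{"hand":1,"slide":[21,50,0],"yaw":0},{"hand":1,"slide":[21,50,0],"yaw":0},{"hand":1,"slide":[21,50,0],"yaw":0},{"hand":1,"slide":[21,50,0],"yaw":0},{"hand":1,"slide":[21,50,0],"yaw":0},{"hand":1,"slide":[21,50,0],"yaw":0},{"hand":1,"slide":[21,50,0],"yaw":0}]'
python3 -m inch '[{"hand":1,"slide":[0,0,0],"yaw":0},{"hand":1,"slide":[0,0,0],"yaw":0}]'
python3 - <<'E'
from station import *
import cv2,numpy as np,pickle
s=sense();im=capture("wrist");m=camera_model("wrist");print(m,s["tcp_pos"],s["ee_rot"],s["wrist_force"])
pickle.dump((s,m),open("w1.pkl","wb"));cv2.imwrite("pics/w1.png",im)
E
```

```text
time_s: 1.35
tcp_pos: [0.4886, -0.0574, 0.2918]
ee_rot: [[-0.894, -0.448, -0.001], [-0.448, 0.894, 0.0], [0.001, 0.0, -1.0]]
wrist_force: [-0.4, 0.3, -0.6]
gripper_width: 0.023
time_s: 1.6
tcp_pos: [0.4875, -0.0607, 0.2921]
ee_rot: [[-0.896, -0.443, -0.0], [-0.443, 0.896, -0.0], [0.0, 0.0, -1.0]]
wrist_force: [0.4, 0.6, -0.3]
gripper_width: 0.006
{'mtx': array([[389.11674602,   0.        , 314.95763003],
       [  0.        , 389.11674602, 240.72508235],
       [  0.        ,   0.        ,   1.        ]]), 'tool_from_camera': array([[-2.38484356e-04,  9.58564362e-01,  2.84875950e-01,
         7.79994118e-02],
       [ 9.99999826e-01,  3.82320860e-04, -4.49300255e-04,
         4.00859027e-04],
       [-5.39597231e-04,  2.84875793e-01, -9.58564287e-01,
        -9.34050129e-02],
       [ 0.00000000e+00,  0.00000000e+00,  0.00000000e+00,
         1.00000000e+00]])} [ 0.48747654 -0.06067019  0.29213221] [[-8.96349822e-01 -4.43347275e-01 -4.35271208e-04]
 [-4.43347296e-01  8.96349916e-01 -5.19095356e-05]
 [ 4.13169262e-04  1.46447210e-04 -9.99999904e-01]] [ 0.36792741  0.62987537 -0.30801752]
```

View pics/w1.png

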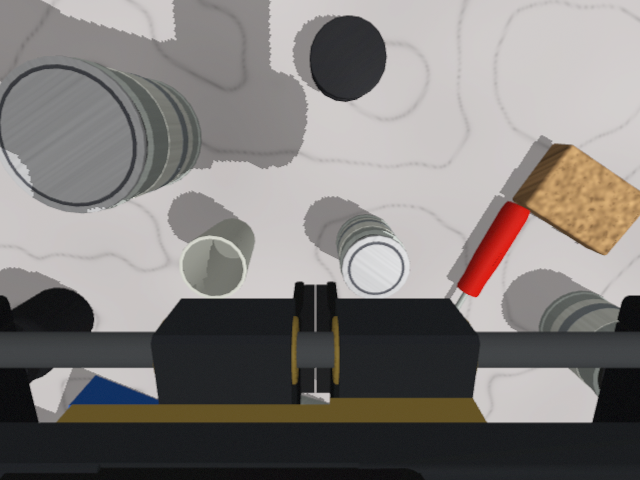

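The small lid centre is at pixel (375,266), the large at (68,135); the medium is cut off at the right edge.

Run:
```python
from h import *
import pickle
s,m=pickle.load(open("w1.pkl","rb"));M=m["tool_from_camera"];R=s["ee_rot"]
o=s["tcp_pos"]+R@M[:3,3];Q=R@M[:3,:3]
w={"s":((375.5,266),.0755),"l":((68,135),.1285)}
for k in w:print(k,onplane(m,*w[k],xyz=o,R=Q).round(4))
T,S=camera_model("top"),camera_model("scene")
L={"s":((357.6,264.6),(288,240.4),.0755),"m":((248.2,270.8),(384,195),.1015),"l":((464.9,267.6),(183.5,259),.1285)}
for k,(a,b,z) in L.items():
    print(k,onplane(T,a,z).round(4),onplane(S,b,z).round(4),*tri(ray(T,a),ray(S,b)))
    if k in w:print("  wrist+top",*tri(ray(T,a),ray(m,w[k][0],o,Q)))
```

```text
s [0.4971 0.002  0.0755]
l [ 0.4924 -0.2332  0.1285]
s [ 0.4975 -0.001   0.0755] [0.4994 0.0032 0.0755] [0.49826489 0.00116208 0.07506786] 0.004643050624429489
  wrist+top [ 4.96380034e-01 -2.32760319e-04  8.13589191e-02] 0.001721103998612138
m [0.4768 0.2502 0.1015] [0.477  0.2565 0.1015] [0.47784856 0.25256873 0.10372386] 0.005736736592305172
l [ 0.4927 -0.2374  0.1285] [ 0.5013 -0.2303  0.1285] [ 0.49430372 -0.23456042  0.12207478] 0.009071333051040714
  wrist+top [ 0.49414049 -0.23884961  0.11963278] 0.002457875869152456
```

```bash
python3 -m inch '[{"hand":1,"slide":[0.9,6.2,0],"yaw":0},{"hand":1,"slide":[0.9,6.2,-3],"yaw":0},{"hand":1,"slide":[0.9,6.2,-7],"yaw":0},{"hand":1,"slide":[0.9,6.2,-11],"yaw":0},{"hand":1,"slide":[0.9,6.2,-13],"yaw":0},{"hand":1,"slide":[0.9,6.2,-13.5],"yaw":0},{"hand":1,"slide":[0.9,6.2,-13.8],"yaw":0},{"hand":1,"slide":[0.9,6.2,-13.8],"yaw":0},{"hand":1,"slide":[0.9,6.2,-13.8],"yaw":0}]'
python3 - <<'E'
from station import *
import cv2
cv2.imwrite("pics/s2.png",cv2.resize(capture("scene")[170:320,120:320],(800,600),interpolation=cv2.INTER_CUBIC))
E
```

```text
time_s: 2.78
tcp_pos: [0.4974, 0.0023, 0.1551]
ee_rot: [[-0.896, -0.445, 0.002], [-0.445, 0.896, 0.001], [-0.002, -0.0, -1.0]]
wrist_force: [0.1, -0.6, 0.1]
gripper_width: 0.009
```

View pics/s2.png

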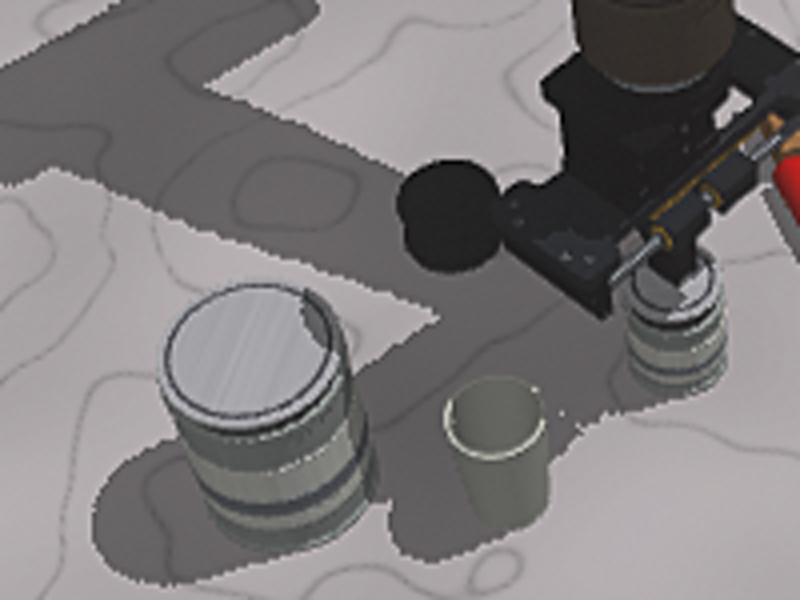

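Fingers are just over the small lid's centre, and the gripper body is clear of the cup and spool. Descending in small steps.

```bash
python3 -m inch '[{"hand":1,"slide":[0,0,-0.2],"yaw":0},{"hand":1,"slide":[0,0,-0.4],"yaw":0},{"hand":1,"slide":[0,0,-0.6],"yaw":0},{"hand":1,"slide":[0,0,-0.8],"yaw":0}]'
python3 -m inch '[{"hand":1,"slide":[0,0,-0.1],"yaw":0},{"hand":1,"slide":[0,0,-0.2],"yaw":0}]'
python3 -m inch '[{"hand":1,"slide":[0,0,-0.1],"yaw":0},{"hand":1,"slide":[0,0,-0.2],"yaw":0}]'
```

```text
time_s: 3.32
tcp_pos: [0.4969, 0.0023, 0.1463]
ee_rot: [[-0.896, -0.445, -0.0], [-0.445, 0.896, -0.0], [0.0, -0.0, -1.0]]
wrist_force: [-1.9, 0.5, 3.3]
gripper_width: 0.004
time_s: 3.58
tcp_pos: [0.4969, 0.0022, 0.1445]
ee_rot: [[-0.896, -0.445, 0.0], [-0.445, 0.896, -0.0], [-0.0, -0.0, -1.0]]
wrist_force: [-1.6, -0.7, 2.5]
gripper_width: 0.002
time_s: 3.82
tcp_pos: [0.4969, 0.0022, 0.1423]
ee_rot: [[-0.896, -0.445, 0.0], [-0.445, 0.896, 0.0], [-0.0, -0.0, -1.0]]
wrist_force: [-2.6, 0.6, 3.8]
gripper_width: 0.004
```

```bash
python3 -m inch '[{"hand":1,"slide":[0,0,-0.1],"yaw":0},{"hand":1,"slide":[0,0,-0.2],"yaw":0},{"hand":1,"slide":[0,0,-0.3],"yaw":0}]'
python3 -m inch '[{"hand":1,"slide":[0,0,-0.1],"yaw":0},{"hand":1,"slide":[0,0,-0.1],"yaw":0}]'
python3 -m inch '[{"hand":1,"slide":[0,0,-0.1],"yaw":0},{"hand":1,"slide":[0,0,-0.1],"yaw":0}]'
```

```text
time_s: 4.2
tcp_pos: [0.4969, 0.0022, 0.1392]
ee_rot: [[-0.896, -0.445, -0.0], [-0.445, 0.896, -0.0], [0.0, 0.0, -1.0]]
wrist_force: [-1.6, 0.3, 3.6]
gripper_width: 0.006
time_s: 4.45
tcp_pos: [0.4969, 0.0022, 0.1381]
ee_rot: [[-0.896, -0.445, -0.0], [-0.445, 0.896, 0.0], [0.0, 0.0, -1.0]]
wrist_force: [-2.0, -0.1, 2.5]
gripper_width: 0.008
time_s: 4.7
tcp_pos: [0.4969, 0.0022, 0.1371]
ee_rot: [[-0.896, -0.445, -0.0], [-0.445, 0.896, -0.0], [0.0, 0.0, -1.0]]
wrist_force: [-0.3, 0.3, 3.3]
gripper_width: 0.006
```

```bash
python3 -m inch '[{"hand":1,"slide":[0,0,-0.05],"yaw":0},{"hand":1,"slide":[0,0,-0.05],"yaw":0}]'
python3 -m inch '[{"hand":1,"slide":[0,0,-0.05],"yaw":0},{"hand":1,"slide":[0,0,-0.05],"yaw":0}]'
```

```text
time_s: 4.95
tcp_pos: [0.4969, 0.0022, 0.137]
ee_rot: [[-0.896, -0.445, -0.0], [-0.445, 0.896, -0.0], [0.0, -0.0, -1.0]]
wrist_force: [-2.1, 0.6, 6.1]
gripper_width: 0.006
time_s: 5.2
tcp_pos: [0.4969, 0.0022, 0.1366]
ee_rot: [[-0.896, -0.445, 0.0], [-0.445, 0.896, -0.0], [-0.0, -0.0, -1.0]]
wrist_force: [-1.6, 1.0, 6.3]
gripper_width: 0.005
```

```bash
python3 -m inch '[{"hand":1,"slide":[0,0,-0.05],"yaw":0},{"hand":1,"slide":[0,0,-0.05],"yaw":0}]'
```

```text
time_s: 5.45
tcp_pos: [0.4969, 0.0022, 0.1362]
ee_rot: [[-0.896, -0.445, 0.0], [-0.445, 0.896, -0.0], [-0.0, -0.0, -1.0]]
wrist_force: [-2.5, 0.3, 6.6]
gripper_width: 0.004
```

The force plateau at z≈.137 shows the small lid is home. Lifting off and moving to look at the medium one.

```bash
python3 -m inch '[{"hand":1,"slide":[0,0,0.5],"yaw":0},{"hand":1,"slide":[0,0,4],"yaw":0},{"hand":1,"slide":[0,0,10],"yaw":0},{"hand":1,"slide":[0,2,15],"yaw":0},{"hand":1,"slide":[2,8,15],"yaw":0},{"hand":1,"slide":[4,14,15],"yaw":0},{"hand":1,"slide":[4,20,15],"yaw":0},{"hand":1,"slide":[4,26,15],"yaw":0},{"hand":1,"slide":[4,28,15],"yaw":0},{"hand":1,"slide":[4,28,15],"yaw":0}]'
python3 -m inch '[{"hand":1,"slide":[0,0,0],"yaw":0},{"hand":1,"slide":[0,0,0],"yaw":0}]'
python3 - <<'E'
from station import *
import cv2,pickle
s=sense();im=capture("wrist");m=camera_model("wrist");print(s["tcp_pos"],s["wrist_force"])
pickle.dump((s,m),open("w2.pkl","wb"));cv2.imwrite("pics/w2.png",im)
E
```

```text
time_s: 6.7
tcp_pos: [0.5367, 0.2832, 0.2849]
ee_rot: [[-0.895, -0.446, -0.001], [-0.446, 0.895, -0.001], [0.001, -0.0, -1.0]]
wrist_force: [0.1, 0.1, 0.1]
gripper_width: 0.006
time_s: 6.95
tcp_pos: [0.5371, 0.2808, 0.286]
ee_rot: [[-0.896, -0.443, 0.0], [-0.443, 0.896, 0.0], [-0.0, 0.0, -1.0]]
wrist_force: [0.2, -0.2, 0.8]
gripper_width: 0.003
[0.53706248 0.28077016 0.28602105] [ 0.23719884 -0.15230509  0.75921733]
```

View pics/w2.png

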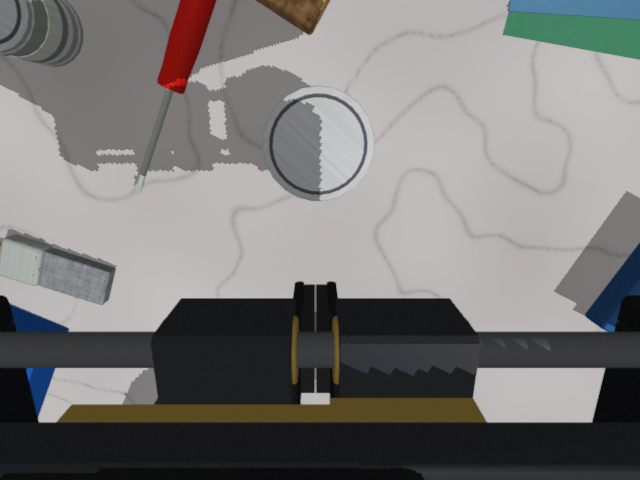

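The medium lid centre is at pixel (319,143).

Run:
```python
from h import *
import pickle
s,m=pickle.load(open("w2.pkl","rb"));M=m["tool_from_camera"];R=s["ee_rot"]
o=s["tcp_pos"]+R@M[:3,3];Q=R@M[:3,:3]
p=onplane(m,(319,143),.1015,xyz=o,R=Q);print(p,(p-s["tcp_pos"])*100)
```

```text
[0.47634461 0.25450619 0.1015    ] [ -6.07178659  -2.62639674 -18.45210468]
```

```bash
python3 -m inch '[{"hand":1,"slide":[-6,-2.7,0],"yaw":0},{"hand":1,"slide":[-6,-2.7,-2],"yaw":0},{"hand":1,"slide":[-6,-2.7,-6],"yaw":0},{"hand":1,"slide":[-6,-2.7,-9],"yaw":0},{"hand":1,"slide":[-6,-2.7,-10],"yaw":0},{"hand":1,"slide":[-6,-2.7,-10.5],"yaw":0},{"hand":1,"slide":[-6,-2.7,-10.7],"yaw":0},{"hand":1,"slide":[-6,-2.7,-10.9],"yaw":0},{"hand":1,"slide":[-6,-2.7,-11],"yaw":0}]'
python3 -m inch '[{"hand":1,"slide":[0,0,-0.1],"yaw":0},{"hand":1,"slide":[0,0,-0.2],"yaw":0},{"hand":1,"slide":[0,0,-0.3],"yaw":0},{"hand":1,"slide":[0,0,-0.4],"yaw":0},{"hand":1,"slide":[0,0,-0.5],"yaw":0}]'
```

```text
time_s: 8.12
tcp_pos: [0.4771, 0.2554, 0.1763]
ee_rot: [[-0.896, -0.445, 0.001], [-0.445, 0.896, 0.001], [-0.001, 0.0, -1.0]]
wrist_force: [0.2, 0.5, 0.5]
gripper_width: 0.004
time_s: 8.75
tcp_pos: [0.477, 0.2552, 0.1712]
ee_rot: [[-0.896, -0.445, 0.0], [-0.445, 0.896, 0.0], [-0.0, -0.0, -1.0]]
wrist_force: [-1.6, -0.2, 3.8]
gripper_width: 0.001
```

```bash
python3 -m inch '[{"hand":1,"slide":[0,0,-0.1],"yaw":0},{"hand":1,"slide":[0,0,-0.2],"yaw":0},{"hand":1,"slide":[0,0,-0.3],"yaw":0}]'
python3 -m inch '[{"hand":1,"slide":[0,0,-0.1],"yaw":0},{"hand":1,"slide":[0,0,-0.2],"yaw":0}]'
```

```text
time_s: 9.12
tcp_pos: [0.4769, 0.2552, 0.1678]
ee_rot: [[-0.896, -0.445, 0.0], [-0.445, 0.896, 0.0], [-0.0, 0.0, -1.0]]
wrist_force: [-1.2, -0.8, 4.0]
gripper_width: 0.008
time_s: 9.38
tcp_pos: [0.477, 0.2552, 0.1657]
ee_rot: [[-0.896, -0.445, 0.0], [-0.445, 0.896, 0.0], [-0.0, -0.0, -1.0]]
wrist_force: [-1.2, -0.2, 4.5]
gripper_width: 0.004
```

```bash
python3 -m inch '[{"hand":1,"slide":[0,0,-0.1],"yaw":0},{"hand":1,"slide":[0,0,-0.2],"yaw":0}]'
python3 -m inch '[{"hand":1,"slide":[0,0,-0.05],"yaw":0},{"hand":1,"slide":[0,0,-0.1],"yaw":0}]'
python3 -m inch '[{"hand":1,"slide":[0,0,-0.05],"yaw":0},{"hand":1,"slide":[0,0,-0.05],"yaw":0}]'
```

```text
time_s: 9.62
tcp_pos: [0.477, 0.2552, 0.1637]
ee_rot: [[-0.896, -0.445, 0.0], [-0.445, 0.896, 0.0], [-0.0, -0.0, -1.0]]
wrist_force: [-1.6, -0.9, 4.3]
gripper_width: 0.003
time_s: 9.88
tcp_pos: [0.477, 0.2553, 0.163]
ee_rot: [[-0.896, -0.445, 0.0], [-0.445, 0.896, 0.0], [-0.0, -0.0, -1.0]]
wrist_force: [-2.0, -1.3, 5.0]
gripper_width: 0.006
time_s: 10.12
tcp_pos: [0.4769, 0.2552, 0.1626]
ee_rot: [[-0.896, -0.445, 0.0], [-0.445, 0.896, -0.0], [-0.0, -0.0, -1.0]]
wrist_force: [-2.9, -0.6, 6.5]
gripper_width: 0.012
```

```bash
python3 -m inch '[{"hand":1,"slide":[0,0,-0.05],"yaw":0},{"hand":1,"slide":[0,0,-0.05],"yaw":0}]'
python3 -m inch '[{"hand":1,"slide":[0,0,0.5],"yaw":0},{"hand":1,"slide":[0,0,4],"yaw":0},{"hand":1,"slide":[0,0,10],"yaw":0},{"hand":1,"slide":[0,-2,15],"yaw":0},{"hand":1,"slide":[2,-8,15],"yaw":0},{"hand":1,"slide":[4,-14,15],"yaw":0},{"hand":1,"slide":[7,-20,15],"yaw":0},{"hand":1,"slide":[7.5,-26,15],"yaw":0},{"hand":1,"slide":[7.5,-32,15],"yaw":0},{"hand":1,"slide":[7.5,-38,15],"yaw":0}]'
python3 -m inch '[{"hand":1,"slide":[0,-6,0],"yaw":0},{"hand":1,"slide":[0,-8.5,0],"yaw":0},{"hand":1,"slide":[0,-8.5,0],"yaw":0},{"hand":1,"slide":[0,-8.5,0],"yaw":0}]'
python3 - <<'E'
from station import *
import cv2,pickle
s=sense();im=capture("wrist");m=camera_model("wrist");print(s["tcp_pos"],s["wrist_force"])
pickle.dump((s,m),open("w3.pkl","wb"));cv2.imwrite("pics/w3.png",im)
E
```

```text
time_s: 10.38
tcp_pos: [0.477, 0.2553, 0.1623]
ee_rot: [[-0.896, -0.445, 0.0], [-0.445, 0.896, 0.0], [-0.0, -0.0, -1.0]]
wrist_force: [-2.5, -1.5, 6.8]
gripper_width: 0.006
time_s: 11.62
tcp_pos: [0.5517, -0.1268, 0.3111]
ee_rot: [[-0.896, -0.444, -0.001], [-0.444, 0.896, 0.0], [0.0, 0.0, -1.0]]
wrist_force: [0.3, -0.1, -0.3]
gripper_width: 0.008
time_s: 12.12
tcp_pos: [0.5519, -0.2093, 0.3112]
ee_rot: [[-0.896, -0.445, -0.001], [-0.445, 0.896, 0.0], [0.0, 0.001, -1.0]]
wrist_force: [1.1, -0.6, 0.2]
gripper_width: 0.005
[ 0.55185782 -0.2093117   0.31123176] [ 1.08911214 -0.5950009   0.15714655]
```

View pics/w3.png

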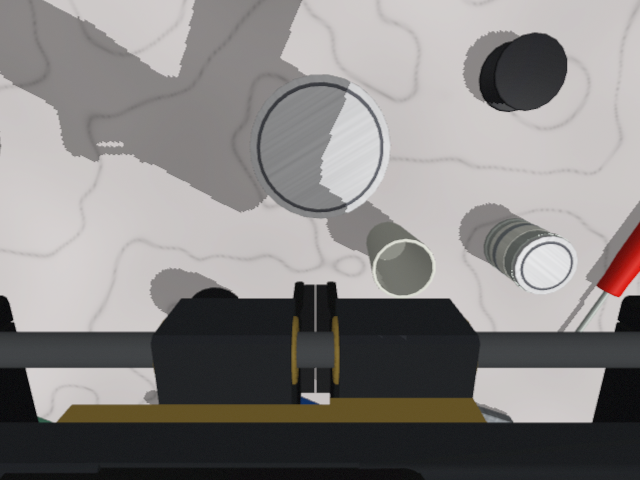

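The large lid centre is at pixel (320,146), and the small lid (546,264) looks flush on its rim.

Run:
```python
from h import *
import pickle
s,m=pickle.load(open("w3.pkl","rb"));M=m["tool_from_camera"];R=s["ee_rot"]
o=s["tcp_pos"]+R@M[:3,3];Q=R@M[:3,:3]
p=onplane(m,(320,146),.1285,xyz=o,R=Q);print(p,(p-s["tcp_pos"])*100)
print(onplane(m,(546,264),.067,xyz=o,R=Q))
```

```text
[ 0.49248314 -0.23414698  0.1285    ] [ -5.93746816  -2.48352725 -18.27317568]
[0.49686786 0.00210787 0.067     ]
```

```bash
python3 -m inch '[{"hand":1,"slide":[-5.9,-2.5,0],"yaw":0},{"hand":1,"slide":[-5.9,-2.5,-2],"yaw":0},{"hand":1,"slide":[-5.9,-2.5,-6],"yaw":0},{"hand":1,"slide":[-5.9,-2.5,-9],"yaw":0},{"hand":1,"slide":[-5.9,-2.5,-10],"yaw":0},{"hand":1,"slide":[-5.9,-2.5,-10.4],"yaw":0},{"hand":1,"slide":[-5.9,-2.5,-10.6],"yaw":0},{"hand":1,"slide":[-5.9,-2.5,-10.7],"yaw":0},{"hand":1,"slide":[-5.9,-2.5,-10.8],"yaw":0}]'
python3 -m inch '[{"hand":1,"slide":[0,0,-0.1],"yaw":0},{"hand":1,"slide":[0,0,-0.2],"yaw":0},{"hand":1,"slide":[0,0,-0.3],"yaw":0},{"hand":1,"slide":[0,0,-0.4],"yaw":0},{"hand":1,"slide":[0,0,-0.5],"yaw":0}]'
```

```text
time_s: 13.3
tcp_pos: [0.4932, -0.2349, 0.2044]
ee_rot: [[-0.896, -0.445, 0.001], [-0.445, 0.896, -0.0], [-0.001, -0.001, -1.0]]
wrist_force: [-0.4, 0.0, 0.4]
gripper_width: 0.003
time_s: 13.92
tcp_pos: [0.4929, -0.2348, 0.1987]
ee_rot: [[-0.896, -0.445, 0.0], [-0.445, 0.896, -0.0], [-0.0, -0.0, -1.0]]
wrist_force: [0.3, 0.5, 0.6]
gripper_width: 0.0
```

```bash
python3 -m inch '[{"hand":1,"slide":[0,0,-0.1],"yaw":0},{"hand":1,"slide":[0,0,-0.2],"yaw":0},{"hand":1,"slide":[0,0,-0.3],"yaw":0}]'
python3 -m inch '[{"hand":1,"slide":[0,0,-0.1],"yaw":0},{"hand":1,"slide":[0,0,-0.2],"yaw":0}]'
```

```text
time_s: 14.3
tcp_pos: [0.4929, -0.2348, 0.1962]
ee_rot: [[-0.896, -0.445, 0.0], [-0.445, 0.896, -0.0], [-0.0, -0.0, -1.0]]
wrist_force: [-1.5, 0.8, 3.7]
gripper_width: 0.006
time_s: 14.55
tcp_pos: [0.4929, -0.2348, 0.1939]
ee_rot: [[-0.896, -0.445, 0.0], [-0.445, 0.896, -0.0], [-0.0, -0.0, -1.0]]
wrist_force: [-0.9, 0.2, 4.0]
gripper_width: 0.004
```

```bash
python3 -m inch '[{"hand":1,"slide":[0,0,-0.1],"yaw":0},{"hand":1,"slide":[0,0,-0.2],"yaw":0}]'
python3 -m inch '[{"hand":1,"slide":[0,0,-0.05],"yaw":0},{"hand":1,"slide":[0,0,-0.1],"yaw":0}]'
python3 -m inch '[{"hand":1,"slide":[0,0,-0.05],"yaw":0},{"hand":1,"slide":[0,0,-0.1],"yaw":0}]'
```

```text
time_s: 14.8
tcp_pos: [0.493, -0.2348, 0.1917]
ee_rot: [[-0.896, -0.445, 0.0], [-0.445, 0.896, -0.0], [0.0, -0.0, -1.0]]
wrist_force: [-0.2, 0.9, 4.7]
gripper_width: 0.006
time_s: 15.05
tcp_pos: [0.4929, -0.2348, 0.1907]
ee_rot: [[-0.896, -0.445, -0.0], [-0.445, 0.896, -0.0], [0.0, -0.0, -1.0]]
wrist_force: [-0.6, 1.3, 3.4]
gripper_width: 0.005
time_s: 15.3
tcp_pos: [0.493, -0.2348, 0.19]
ee_rot: [[-0.896, -0.445, 0.0], [-0.445, 0.896, -0.0], [0.0, -0.0, -1.0]]
wrist_force: [-1.5, 2.0, 5.1]
gripper_width: 0.006
```

```bash
python3 -m inch '[{"hand":1,"slide":[0,0,-0.05],"yaw":0},{"hand":1,"slide":[0,0,-0.05],"yaw":0}]'
python3 -m inch '[{"hand":1,"slide":[0,0,-0.05],"yaw":0},{"hand":1,"slide":[0,0,-0.05],"yaw":0}]'
```

```text
time_s: 15.55
tcp_pos: [0.4929, -0.2348, 0.1897]
ee_rot: [[-0.896, -0.445, 0.0], [-0.445, 0.896, -0.0], [-0.0, -0.0, -1.0]]
wrist_force: [-2.4, 1.9, 6.2]
gripper_width: 0.006
time_s: 15.8
tcp_pos: [0.493, -0.2348, 0.1893]
ee_rot: [[-0.896, -0.445, 0.0], [-0.445, 0.896, -0.0], [-0.0, -0.0, -1.0]]
wrist_force: [-2.5, 1.7, 6.7]
gripper_width: 0.006
```

Home. Lifting off, retreating towards the start, and checking with the scene camera.

```bash
python3 -m inch '[{"hand":1,"slide":[0,0,0.5],"yaw":0},{"hand":1,"slide":[0,0,4],"yaw":0},{"hand":1,"slide":[0,0,10],"yaw":0},{"hand":1,"slide":[-4,-6,11],"yaw":0},{"hand":1,"slide":[-8,-12,11],"yaw":0},{"hand":1,"slide":[-12,-17,11],"yaw":0},{"hand":1,"slide":[-16,-22,11],"yaw":0},{"hand":1,"slide":[-20,-28,11],"yaw":0},{"hand":1,"slide":[-21,-32,11],"yaw":0},{"hand":1,"slide":[-21,-32,11],"yaw":0}]'
python3 -m inch '[{"hand":1,"slide":[0,0,0],"yaw":0},{"hand":1,"slide":[0,0,0],"yaw":0}]'
python3 - <<'E'
from station import *
import cv2,numpy as np
a,b=cv2.imread("pics/scene0.png"),capture("scene")
f=lambda i:cv2.resize(i[160:340,140:410],(800,533),interpolation=cv2.INTER_CUBIC)[:, :]
cv2.imwrite("pics/s3.png",f(b))
for n,i0,i1 in(("scene",a,b),("top",cv2.imread("pics/top0.png"),capture("top"))):
    d=(cv2.absdiff(i0,i1).max(2)>40).astype(np.uint8)
    k=cv2.connectedComponentsWithStats(d)[2][1:]
    print(n,[r.tolist() for r in k if r[4]>12])
print(sense()["tcp_pos"],sense()["wrist_force"])
E
```

```text
time_s: 17.05
tcp_pos: [0.2808, -0.5575, 0.297]
ee_rot: [[-0.898, -0.44, -0.001], [-0.44, 0.898, 0.001], [0.0, 0.001, -1.0]]
wrist_force: [-0.8, 0.5, -0.7]
gripper_width: 0.005
time_s: 17.3
tcp_pos: [0.2837, -0.5537, 0.2986]
ee_rot: [[-0.895, -0.446, 0.0], [-0.446, 0.895, 0.001], [-0.0, 0.0, -1.0]]
wrist_force: [-0.1, -0.5, 1.3]
gripper_width: 0.006
scene [[0, 0, 10, 17, 20], [189, 0, 28, 50, 88], [75, 4, 9, 12, 13], [25, 71, 10, 14, 15], [263, 70, 6, 12, 16], [0, 83, 19, 7, 72], [20, 89, 11, 40, 143], [14, 136, 13, 15, 43], [0, 152, 17, 13, 113], [0, 153, 29, 37, 303], [370, 185, 18, 9, 41], [389, 186, 10, 11, 30], [48, 188, 12, 5, 16], [61, 193, 35, 15, 53], [368, 196, 30, 15, 135], [16, 203, 9, 16, 22], [345, 218, 18, 22, 49], [107, 224, 7, 9, 14], [278, 231, 21, 9, 59], [67, 238, 19, 8, 40], [161, 241, 41, 23, 125], [276, 241, 24, 12, 112], [31, 246, 14, 16, 27], [0, 250, 7, 9, 17], [162, 255, 44, 25, 227], [261, 257, 10, 16, 36], [0, 268, 7, 14, 30], [143, 284, 12, 32, 55]]
top [[627, 285, 13, 17, 46], [633, 308, 7, 3, 14], [599, 356, 16, 16, 36], [540, 364, 14, 15, 35], [580, 416, 50, 43, 154], [444, 421, 17, 24, 73], [584, 423, 44, 48, 156], [472, 425, 43, 51, 296], [397, 444, 11, 26, 91], [516, 465, 9, 11, 29], [527, 470, 26, 10, 66]]
[ 0.28388212 -0.55363818  0.29909234] [-0.1266644   0.42702647  0.08474645]
```

View pics/s3.png

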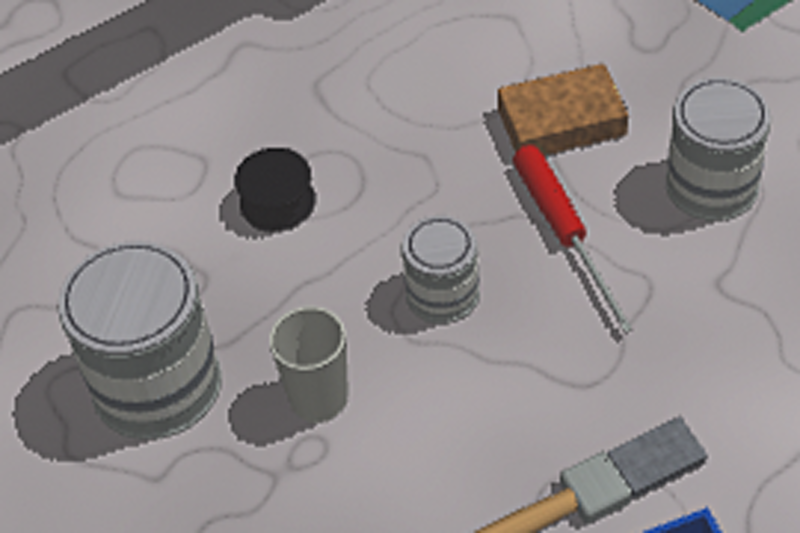

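All three lids sit flush in the final view, with no dark gap under them. The scene differences on the bench are at the lids and their shadow edges; the top view changed only around the arm. Handing in.

```bash
python3 -c "from station import *;print(finish_job())"
```

```text
the job is handed in; nothing more can be done
None
```

I pressed the three lids home with the closed fingertips, in the order small, medium, large, and handed the job in at about 17.5 s of robot time. `finish_job` gives no verdict, so the result rests on my own checks.

- **Lids home:** each lid slid at about 3–5 N. It then met its seal at the expected height, with the TCP at about 0.137, 0.163 and 0.190 m for the small, medium and large tins. I stopped each press at a vertical force of 6.6–6.8 N, well under 15 N. These forces were read at the end of each move, so any brief peaks in between were not seen.
- **Final pictures:** all three lids look flush on their rims. Compared with the start, the top view changed only around the arm. On the bench, the scene view changed only at the lids and the edges of the tins' shadows, so the tins and everything else appear not to have moved.
- **Disagreements:** the cameras disagreed by about 5–9 mm on where the lids were at first. I settled that with close wrist views before the medium and large presses, and with one wider wrist view for the small. No check failed.

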